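# Lock a hammer-head clamp stud into a T-slot bed to hold down a pipe saddle

## Task

Fit the hold-down in the open lug of the pipe saddle: take the taller of the two loose clamp studs, drop its T-head into the bed's middle slot beside the lug, slide it into the U of the lug until it bears firmly on the bottom of the U, then turn it clockwise a quarter turn so that its head locks under the slot's lips. Force nothing: the saddle is already lined up and must not be shifted or pushed hard. Leave the stud standing free and upright, home in the U and locked, ready for the nut to be tightened, and leave the other things on the bench alone.

Things in the scene. Friction and masses are not known exactly. Their poses are not given: they have to be found in the camera images.
- stud: The taller clamp stud (steel T-bolt), 110 mm, 0.22 kg, loose, standing on its head. Origin: centre of the head's underside; z up the shank. Head 30 (x) x 15 (y) x 11 mm; corners (+x,-y) and (-x,+y) rounded, the other two square, so in the slot it turns only clockwise seen from above: freely for 90 degrees, stopped by the slot's walls at about 100. Shank 16 mm dia.
- stud_grip (a point): Grip point of that stud, on its axis 92 mm above its origin, same axes. From 72 to 110 mm up its end is a tongue, 12 mm thick between two flats facing +x and -x, 11 mm wide in y: grip on the flats. A dark groove across the top runs along x, in line with the head. Below is a nut: flange 32 mm dia at 47 to 50 mm up, hexagon up to 64 mm.
- bed: Fixed slotted bed plate, dark iron, 200 (x) x 420 (y) x 38 mm. Origin: centre of its underside. Three T-slots run its whole length along y, at x = -60, 0 and 60 mm; use the middle one (x = 0). Mouth 18 mm wide with 2.5 mm chamfers, lips 15 mm thick; under them a cavity 32 mm wide, 13 mm high.
- slot_floor (a point): Point on the floor of the middle slot's cavity, 10 mm above the bed's underside (28 mm below its top), midway along it; axes as the bed's, y along the slot. The stud's head enters with its long side along the slot, stands on this floor and then has 2 mm of play under the lips.
- saddle: Grey pipe saddle, 6 kg, loose on the bed over the middle slot, held by friction alone (slips above 20 N). Origin: centre of its underside; y along the slot. Base 110 (x) x 120 (y) x 24 mm; V-block within 36 mm of the origin in y; a pipe along x with a 127 mm flange at each end (x = -132 to 132 mm, top 138 mm). Two U-slotted lugs, at +y and -y; the -y one already has its stud.
- lug_guide (a point): Middle of the edge of the saddle's base out of which the open +y lug comes, 60 mm in +y from the saddle's origin, same axes. The lug is 60 mm wide, 16 mm thick, with a U 20 mm wide open to +y, 44 mm deep. It is pinched in its guide, drawn out by an amount not measured: the U's bottom lies 20 to 50 mm in +y of this point. The nut flange passes 3 mm above it. (lug_c0: the lug's solid root, its middle 31 mm behind the U's bottom.)
- short_stud: Bystander: a shorter stud of the same make, 74 mm tall, standing on its head near the taller one. Origin: centre of the head's underside.
- wrench: Bystander: combination spanner, 220 mm, lying on the bench. Origin: its middle, on the underside.
- offcut: Bystander: upright pipe offcut, 60 mm diameter, 130 mm tall. Origin: centre of its lower end.
- flange: Bystander: loose flange lying flat, 127 mm diameter, 18 mm thick. Origin: centre of its underside.

How it is judged:
By the outcome, as a careful person would: the job done as asked, in the order asked, and still so for the second after the job is handed in, with the robot touching nothing.
It also fails if it takes over 67 s, if anything falls off the work surface, if the arm or the gripper's body presses on something with over 40 N, if the wrist force passes 120 N, or if a joint passes its speed limit or range.

## Robot

A 7-joint arm with a two-finger parallel gripper is mounted at the origin on the work surface. World frame = base frame: x ahead of the robot, y to its left, z up, the work surface at z = 0. Lengths are in m, angles in rad, forces in N, time in s.
With the tool pointing down it reaches from about 0.4 to 0.925 m from the base axis. Payload 4.1 kg.
Tool frame: the origin (TCP) lies between the finger pads; the fingertips stand 14 mm ahead of it and the grasp point (between the pads) lies 5 mm behind it; z points along the fingers, y is the direction in which the jaws open and shut (so a half turn about z gives the same grasp; the last joint's range is limited). The gripper opens to 85 mm and grips with 20 to 120 N. Pads are 22 mm wide; open, the fingers measure 114 mm over their backs; the gripper's body (76 mm by 85 mm) begins 54 mm behind the grasp point. The pads swing forward as they close: fully open they stand 13 mm farther back than shut.
Start: joints at [-1.267, 0.398, 0.045, 1.537, -0.019, 1.207, -0.051], TCP at [0.255, 0.598, 0.245] pointing down, gripper open.
Joint ranges: [-2.82, 2.82], [-0.49, 2.23], [-1.37, 1.46], [0, 2.46], [-1.36, 4.5], [0.23, 2], [-2.94, 2.94]. Speed limits (rad/s): [2.57, 2.57, 3.14, 3.14, 3.14, 3.14, 3.14].

## Interface

Orientations are given as [roll, pitch, yaw] about the fixed x, y, z axes, in that order (R = Rz(yaw) Ry(pitch) Rx(roll)).
In Python, from rig import r, hand, kinematics, camera, workorder, sensors gives the robot as it stands. The module is installed in compiled form; this text tells all that it offers. Calls block until the motion is done:
- r.move_pose(position, orientation): joint-space move of the TCP to a pose.
- r.move_l(position, max_speed=0.15, orientation=None): straight line of the TCP; orientation=None keeps the orientation; max_speed is the mean speed in m/s.
- r.move_j(angles): joint-space move.
- hand.gripper_to(opening, f_grip=None): opening from 0.0 (shut) to 1.0 (fully open); f_grip is the grip in N (None keeps the last); returns when the fingers have stopped.
- r.pause(seconds).
- kinematics.inverse_kinematics(position, orientation): joint angles nearest the present ones, or None.
- camera(name): name is "side" or "top" or "wrist"; returns a dict with "image" (420x560x3 uint8, red, green, blue), "fx", "fy", "cx", "cy" (pixels), "world_from_camera" (4x4, takes a point from camera to world coordinates). Camera axes: x right, y down, z forward; pixel columns grow to the right and rows downward; lengths in m; the calibration is good to about 2 mm. A picture is of the moment at which its call begins. There is no depth.
A pose or a line that the arm cannot do raises r.Unreachable and nothing moves.
- workorder.finish_job(): hands the job in, once; it reports no verdict.
Readings, each from a call of its own:
- sensors.current_t(): time.
- sensors.current_joint_pos(): joint angles.
- sensors.current_qd(): joint speeds.
- sensors.current_joint_torque(): joint torques, N m.
- sensors.current_eef_pos(): TCP position.
- sensors.current_tcp_rot(): TCP orientation.
- sensors.current_force(): force on the tool from outside, world axes, zero at the start.
- sensors.current_torque(): the same for the moment, N m.
- sensors.current_gripper_width(): opening from 0.0 (shut) to 1.0 (fully open).
Only numpy, scipy, OpenCV 4.12 (cv2) and the standard library are available. Lean on these libraries where they do the work, as an engineer would, in place of code of your own. Each camera call takes 0.05 s, during which the arm holds its last target. There are 200 camera calls.

## Working session

There is one attempt and no reset: what is moved stays moved. The work goes in short steps, each a Python script; the robot and the scene stay as the last script left them, time stands still between calls to the robot, and variables do not carry over. Pictures are saved under pics/ and viewed, about 8 in all and at most 12, crops included, and the job is handed in when it is done.

```bash
mkdir -p pics
cat > h.py <<'E'
import numpy as np, cv2
from rig import r, hand, kinematics, camera, workorder, sensors
def shot(cam,name,crop=None,scale=1):
    c=camera(cam); np.savez(f'pics/{name}.npz',**c)
    im=c['image'][:,:,::-1]
    if crop: x0,y0,x1,y1=crop; im=im[y0:y1,x0:x1]
    if scale!=1: im=cv2.resize(im,None,fx=scale,fy=scale,interpolation=cv2.INTER_CUBIC)
    cv2.imwrite(f'pics/{name}.png',im); return c
def onz(name,u,v,z):
    c=np.load(f'pics/{name}.npz'); T=c['world_from_camera']
    d=T[:3,:3]@np.array([(u-c['cx'])/c['fx'],(v-c['cy'])/c['fy'],1]); o=T[:3,3]
    return o+d*(z-o[2])/d[2]
def proj(name,p):
    c=np.load(f'pics/{name}.npz'); T=c['world_from_camera']
    q=T[:3,:3].T@(np.array(p)-T[:3,3]); return c['fx']*q[0]/q[2]+c['cx'],c['fy']*q[1]/q[2]+c['cy']
E
python3 - <<'E'
from h import *
for n in('top','side'):
    c=shot(n,n+'0',scale=1.42); print(c['fx'],c['world_from_camera'].round(3).tolist())
print(sensors.current_t(),sensors.current_tcp_rot(),sensors.current_gripper_width())
E
```

```text
425.9002052701127 [[-0.018, -0.988, 0.155, 0.315], [-1.0, 0.019, 0.002, -0.04], [-0.005, -0.155, -0.988, 1.009], [0.0, 0.0, 0.0, 1.0]]
465.2171300577436 [[-0.997, -0.047, 0.058, 0.412], [-0.075, 0.592, -0.802, 0.76], [0.003, -0.804, -0.594, 0.691], [0.0, 0.0, 0.0, 1.0]]
0.1 [-3.13985481e+00  1.42201661e-04  2.73888052e+00] 1.0008403184378722
```

View pics/top0.png

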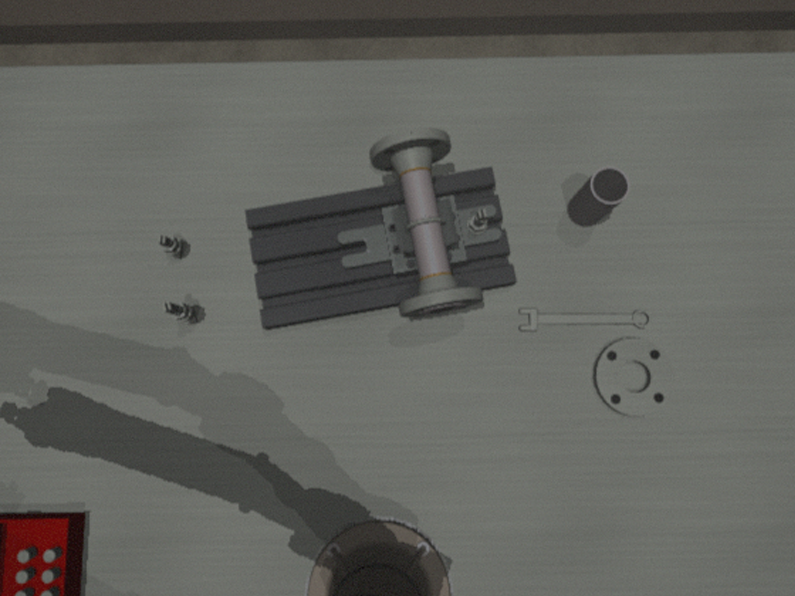

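View pics/side0.png

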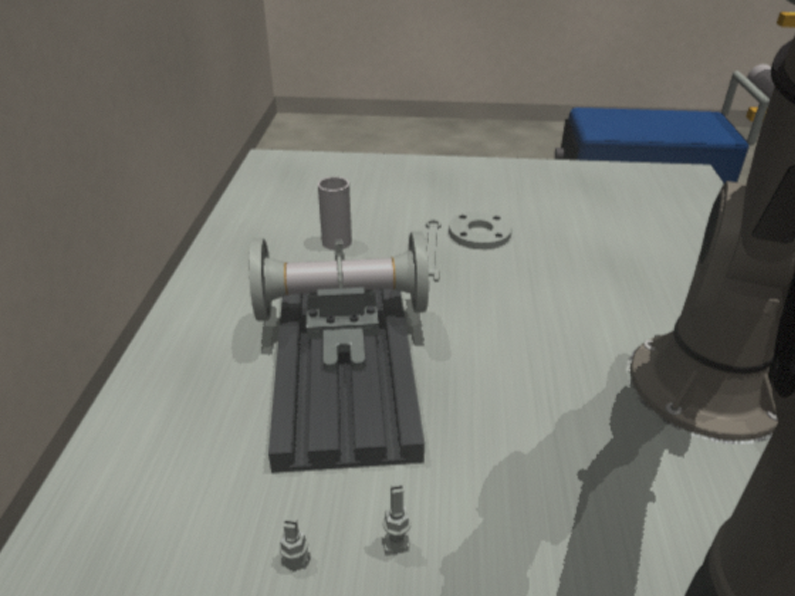

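The top view shows the bed with its corners at about (246,210), (263,328), (515,283) and (493,168), and the open lug pointing left at about (365,243). The taller stud is at about (185,311) in the top view and (397,520) in the side view. The short stud is at about (175,245) in the top view.

Run:
```python
from h import *
s=1/1.42
for n,u,v,z in [('top0',169,308,.121),('top0',196,316,.0),('side0',397,489,.121),('side0',397,550,.0),('top0',164,241,.085),('top0',246,211,.038),('top0',263,328,.038),('top0',515,283,.038),('top0',493,168,.038),('top0',366,244,.054),('top0',340,234,.054),('top0',345,264,.054),('side0',323,357,.054),('side0',364,362,.054),('side0',344,348,.054),('top0',252,239,.038),('top0',256,268,.038),('top0',257,274,.038)]:
    print(n,u,v,onz(n,u*s,v*s,z).round(4))
for p in [(.50,.30,.32)]:
    print(kinematics.inverse_kinematics(p,[np.pi,0,2.74]))
```

```text
top0 169 308 [0.44  0.301 0.121]
top0 196 316 [0.4426 0.3014 0.    ]
side0 397 489 [0.4425 0.3227 0.121 ]
side0 397 550 [0.4425 0.3157 0.    ]
top0 164 241 [0.5515 0.327  0.085 ]
top0 246 211 [0.6122 0.2111 0.038 ]
top0 263 328 [0.4163 0.1796 0.038 ]
top0 515 283 [ 0.4822 -0.2299  0.038 ]
top0 493 168 [ 0.6787 -0.2025  0.038 ]
top0 366 244 [0.5481 0.0112 0.054 ]
top0 340 234 [0.5656 0.0533 0.054 ]
top0 345 264 [0.5157 0.0454 0.054 ]
side0 323 357 [0.5703 0.0481 0.054 ]
side0 364 362 [0.5098 0.0542 0.054 ]
side0 344 348 [0.5428 0.0259 0.054 ]
top0 252 239 [0.5641 0.2002 0.038 ]
top0 256 268 [0.5152 0.1927 0.038 ]
top0 257 274 [0.5051 0.1909 0.038 ]
[-0.7920985   0.23538057  0.21815956  1.60108153 -0.05225351  1.31085223
  0.60287269]
```

Run:
```python
from h import *
r.move_pose([.53,.12,.33],[np.pi,0,2.74]); c=shot('wrist','wl',scale=1.42); print(c['world_from_camera'].round(3).tolist())
r.move_pose([.445,.31,.27],[np.pi,0,2.74]); c=shot('wrist','ws',scale=1.42); print(c['world_from_camera'].round(3).tolist())
print(sensors.current_t(), sensors.current_joint_pos().round(2))
```

```text
[[0.388, 0.885, 0.257, 0.464], [0.922, -0.373, -0.108, 0.149], [0.001, 0.279, -0.96, 0.459], [0.0, 0.0, 0.0, 1.0]]
[[0.392, 0.883, 0.258, 0.381], [0.92, -0.376, -0.11, 0.336], [0.0, 0.281, -0.96, 0.399], [0.0, 0.0, 0.0, 1.0]]
3.0833 [-0.93  0.19  0.29  1.77 -0.06  1.19  0.54]
```

View pics/wl.png

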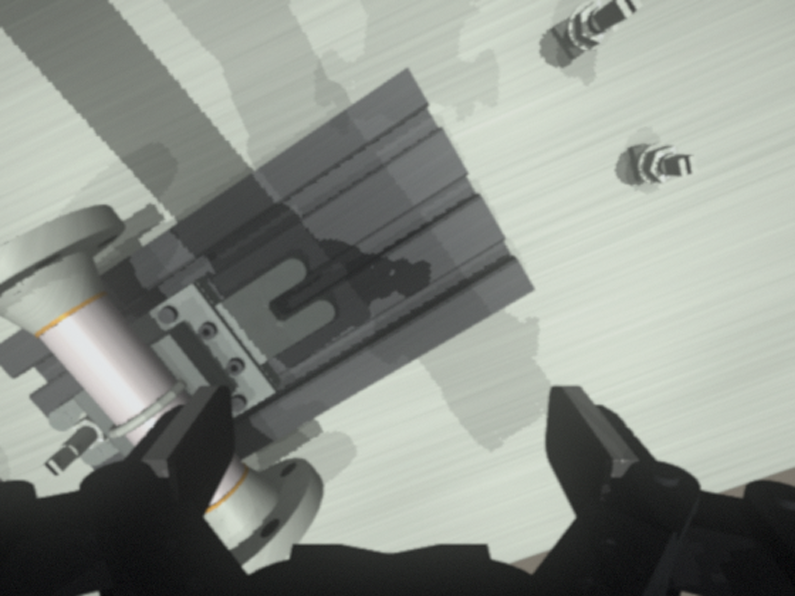

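View pics/ws.png

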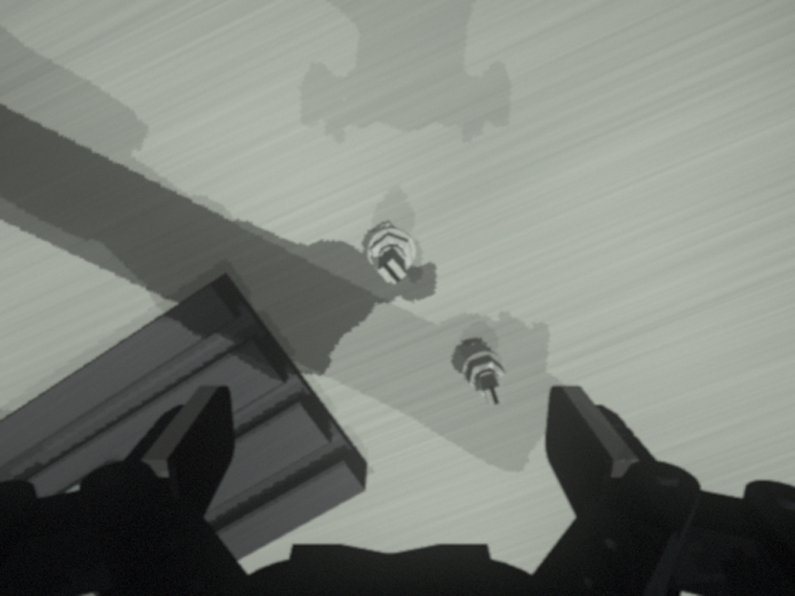

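The lug U is clearly visible in `wl`: its bottom is at about (277,305) and its tips are at about (298,265) and (328,315). In `ws` the tall stud should be the upper one, at about (392,255). I'll enlarge both.

Run:
```python
import cv2, numpy as np
a=cv2.imread('pics/ws.png'); b=cv2.imread('pics/wl.png')
A=cv2.resize(a[190:310,340:460],(576,576),interpolation=cv2.INTER_CUBIC)   # x4.8
A=cv2.convertScaleAbs(A,alpha=1.3)
cv2.imwrite('pics/wsc.png',A)
B=cv2.resize(b[230:380,200:400],(800,600),interpolation=cv2.INTER_CUBIC)  # x4
B=cv2.convertScaleAbs(B,alpha=1.8)
cv2.imwrite('pics/wlc.png',B)
```

```text
(no output)
```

View pics/wsc.png

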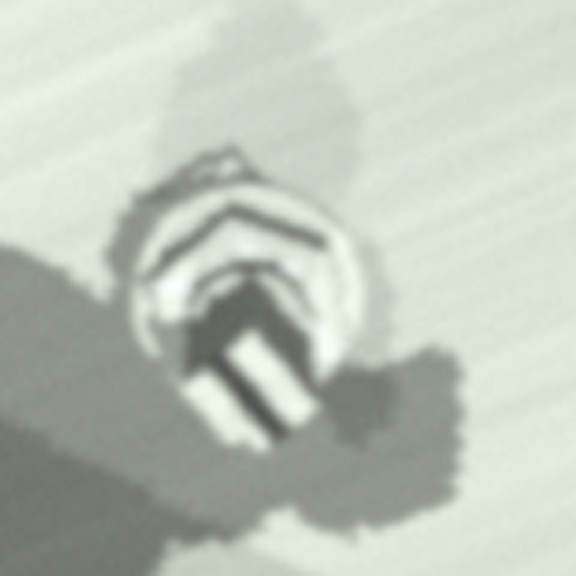

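View pics/wlc.png

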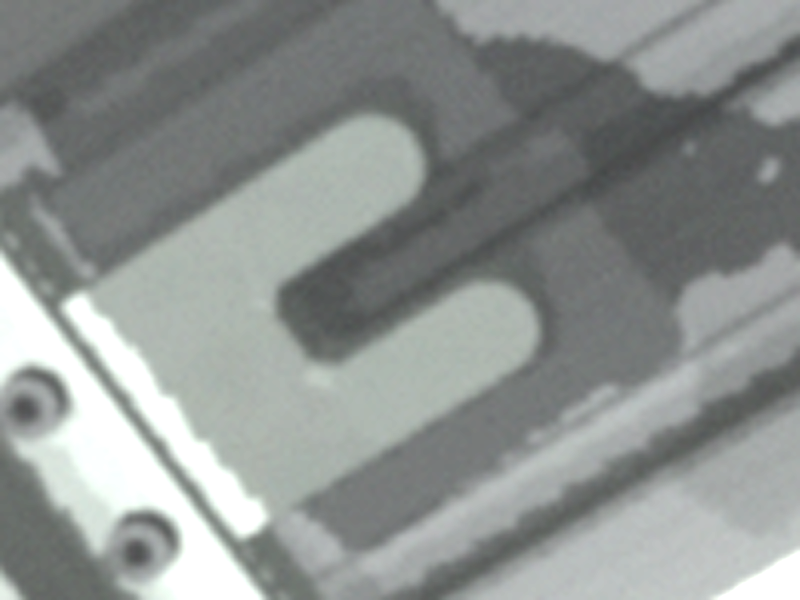

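Run:
```python
from h import *
f=lambda u,v:onz('ws',(u/4.8+340)/1.42,(v/4.8+190)/1.42,.110)
P=[f(*q) for q in[(250,335),(320,408),(262,450),(185,385)]]
print('stud',np.mean(P,0).round(4),[p.round(4)[:2] for p in P])
for a,b in[(P[0],P[1]),(P[3],P[2]),(f(215,350),f(280,435))]: d=b-a; print(np.degrees(np.arctan2(d[1],d[0])),np.linalg.norm(d))
d=P[2]-P[1];print(np.degrees(np.arctan2(d[1],d[0])),np.linalg.norm(d))
g=lambda u,v,z=.054:onz('wl',(u/4+200)/1.42,(v/4+230)/1.42,z)
for n,q in dict(bot=(301,335),ua=(300,280),ub=(420,195),la=(350,360),lb=(480,290),tipU=(427,165),tipL=(542,325),outa=(95,283),outb=(360,115),outc=(280,515),outd=(520,375)).items(): print(n,g(*q).round(4))
# slot lines in wl full picture on z=.038: mouth right end ~(470,185),(475,195)
for q in[(467,178),(475,195),(427,105),(435,125),(498,240),(512,262),(408,68),(534,290)]: print(q,onz('wl',q[0]/1.42,q[1]/1.42,.038).round(4))
```

```text
stud [0.4452 0.3109 0.11  ] [array([0.4385, 0.3133]), array([0.4497, 0.3174]), array([0.4517, 0.3092]), array([0.441, 0.304])]
20.190309609849457 0.01196784700729817
25.882658759305084 0.011942360632022319
13.639221614355316 0.012718174138031446
-76.22581669881754 0.008464865163647351
bot [0.5487 0.0141 0.054 ]
ua [0.5383 0.019  0.054 ]
ub [0.5318 0.0485 0.054 ]
la [0.5573 0.0208 0.054 ]
lb [0.5541 0.0511 0.054 ]
tipU [0.5269 0.0523 0.054 ]
tipL [0.5656 0.0595 0.054 ]
outa [ 0.523  -0.0189  0.054 ]
outb [0.5128 0.0446 0.054 ]
outc [ 0.582  -0.0071  0.054 ]
outd [0.5735 0.051  0.054 ]
(467, 178) [0.5105 0.1949 0.038 ]
(475, 195) [0.5251 0.1961 0.038 ]
(427, 105) [0.4489 0.186  0.038 ]
(435, 125) [0.4644 0.1863 0.038 ]
(498, 240) [0.5656 0.2008 0.038 ]
(512, 262) [0.587  0.2052 0.038 ]
(408, 68) [0.4197 0.1826 0.038 ]
(534, 290) [0.6163 0.2142 0.038 ]
```

The stud is at about (0.445, 0.311) with yaw about 20°. The bed yaw is 9.1°, and the bottom of the U is at bed y of about 23 mm. Next I'll check joint ranges for both yaw branches.

```bash
cat >> h.py <<'E'
BY=np.radians(9.13); YV=np.array([-np.sin(BY),np.cos(BY)]); XV=np.array([np.cos(BY),np.sin(BY)])
B0=np.array([.5518,-.0089])
def bed(x,y,z): return np.r_[B0+XV*x+YV*y,z]
def tobed(p): d=np.array(p)[:2]-B0; return np.array([d@XV,d@YV])
def ori(yawdeg): return [np.pi,0,np.radians(yawdeg)]
E
python3 - <<'E'
from h import *
for y in(110,-70): print('grasp',y,kinematics.inverse_kinematics([.4452,.3109,.087],ori(y)))
for y in(189.1,9.1,99.1,-80.9): print('home',y,kinematics.inverse_kinematics(bed(0,31,.098),ori(y)),kinematics.inverse_kinematics(bed(0,105,.2),ori(y)))
E
```

```text
grasp 110 [-0.95933803  0.40669168  0.33427376  1.95598153 -0.18061044  0.80739629
 -0.1759137 ]
grasp -70 [-0.64800123  0.38615892 -0.04933022  1.94756929  0.02568221  0.80845369
  2.77921572]
home 189.1 None None
home 9.1 None None
home 99.1 None None
home -80.9 None None
```

Run:
```python
from h import *
for y in(189.1,9.1,99.1,-80.9): print('home',y,kinematics.inverse_kinematics(bed(0,.031,.098),ori(y)),kinematics.inverse_kinematics(bed(0,.105,.2),ori(y)))
```

```text
home 189.1 [-0.43433778  0.40449733  0.39215742  1.93953159 -0.20417087  0.83580021
  1.79657465] [-0.56607887  0.26379314  0.37189243  1.85484504 -0.10990246  1.0428779
  1.57919956]
home 9.1 [-0.68080209  0.47665463  0.71866944  1.94542474 -0.40710953  0.86777583
 -1.16020248] [-0.85275502  0.31710391  0.73321259  1.86145354 -0.2424266   1.0538085
 -1.43524447]
home 99.1 [-0.56496697  0.4346663   0.56111009  1.94276439 -0.30354685  0.84756891
  0.31636776] [-0.70469744  0.2826803   0.54247186  1.85818544 -0.167197    1.0457094
  0.06326844]
home -80.9 [ 0.33748     0.42463182 -0.56352974  1.91872099  0.289861    0.8787917
  2.92742554] [ 0.10023239  0.27025652 -0.42065336  1.83727462  0.1253032   1.05999139
  2.93210523]
```

Run:
```python
from h import *
hand.gripper_to(.55)
r.move_pose([.4452,.3109,.18],ori(110))
r.move_l([.4452,.3109,.087],.1)
print('F',sensors.current_force().round(1),sensors.current_eef_pos().round(4))
hand.gripper_to(0,60); print(sensors.current_gripper_width(),sensors.current_force().round(1),sensors.current_torque().round(2))
r.move_l([.4452,.3109,.2],.1); print(sensors.current_force().round(1),sensors.current_gripper_width())
r.move_pose(bed(0,.105,.2),ori(189.1))
print(sensors.current_t(),sensors.current_eef_pos().round(4),sensors.current_force().round(1))
a=shot('wrist','w2'); b=shot('side','s2')
for n in('w2','s2'): print(n,np.array(proj(n,bed(0,.105,.2))).round(0))
A=a['image'][:,:,::-1]; cv2.imwrite('pics/w2c.png',cv2.convertScaleAbs(cv2.resize(A,(800,600),interpolation=cv2.INTER_CUBIC),alpha=1.5))
```

```text
F [0.4 0.6 0.1] [0.4457 0.3113 0.0876]
0.12848516836345092 [-1.7 -0.3  3.5] [-0.08  0.25 -0.02]
[ 0.2  0.1 -2.3] 0.13231045454976845
8.6583 [0.535  0.0954 0.1998] [ 0.3  0.1 -2.6]
w2 [273. 294.]
s2 [238. 208.]
```

View pics/w2c.png

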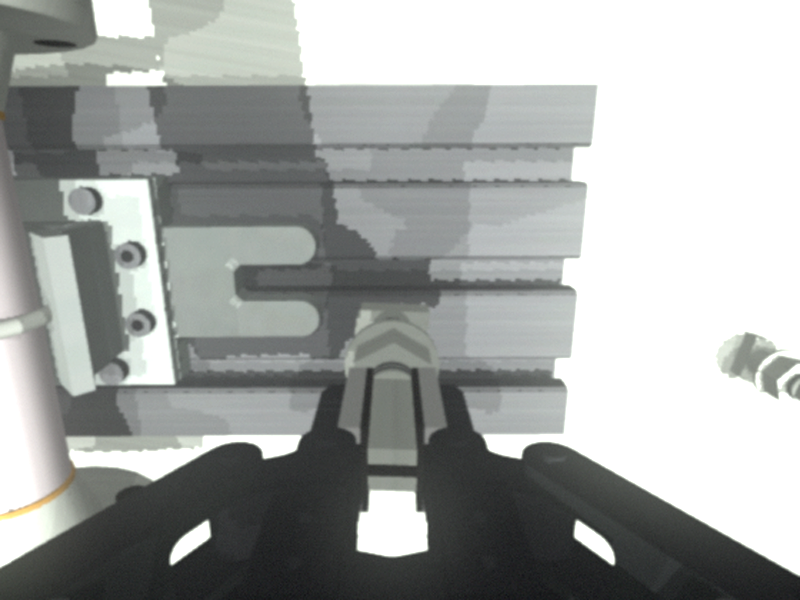

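The stud is held upright, with its head along the slot. The head's far edge is at about row 305 (cols 356–432). The slot mouth's edges are at rows 258 and 288 near col 480. The U's edges are at rows 266 and 300, and its bottom is at col 235. Next I'll get the lateral corrections from these.

Run:
```python
from h import *
s=1/1.4286
for n,u,v,z in[('mouth',450,259,.038),('mouth',450,289,.038),('mouthR',560,258,.038),('mouthR',560,288,.038),('botUtop',235,266,.054),('botUbot',235,300,.054),('bot',233,283,.054),('Utip',290,265,.054),('Utip',290,301,.054),('edge',597,86,.038),('edge',567,434,.038),('lugT',240,227,.054),('lugB',240,337,.054)]:
    print(n,(tobed(onz('w2',u*s,v*s,z))*1e3).round(1))
T=np.load('pics/w2.npz')['world_from_camera']; print('cam bed',tobed(T[:3,3]),T[2,3])
p=sensors.current_eef_pos(); print('tcp bed',tobed(p)*1e3, sensors.current_tcp_rot())
print('tcp px',np.array(proj('w2',p))/s)
zb=p[2]-.087; tb=tobed(p)
sg=np.sign(tobed(T[:3,3])[0]-tb[0])
for nm,dx,dy,z in[('head far bottom',-sg*.0075,.0,zb),('head far top',-sg*.0075,0,zb+.011),('headL',-sg*.0075,.015,zb+.011),('headR',-sg*.0075,-.015,zb+.011),('flange far',-sg*.016,0,zb+.050),('flange far low',-sg*.016,0,zb+.047),('flL',0,.016,zb+.05),('flR',0,-.016,zb+.05),('top near',sg*.0055,0,zb+.11),('top far',-sg*.0055,0,zb+.11)]:
    print(nm,(np.array(proj('w2',np.r_[B0+XV*(tb[0]+dx)+YV*(tb[1]+dy),z]))/s).round(1))
c=np.load('pics/w2.npz')['image'][:,:,::-1][195:350,230:320]
cv2.imwrite('pics/w2d.png',cv2.convertScaleAbs(cv2.resize(c,None,fx=3.8,fy=3.8,interpolation=cv2.INTER_CUBIC),alpha=1.8,beta=15))
```

```text
mouth [-10.6 137.9]
mouth [  6.6 138.4]
mouthR [-11.2 198.9]
mouthR [  6.  200.5]
botUtop [-10.1  22.9]
botUbot [ 8.5 21.3]
bot [-0.9 21.1]
Utip [-10.7  51.9]
Utip [ 9.1 50.8]
edge [-100.3  209.9]
edge [ 98.6 213. ]
lugT [-30.7  27.1]
lugB [29.6 22.4]
cam bed [-0.07102743  0.10526462] 0.3287259494925816
tcp bed [-2.37711859e-02  1.05826668e+02] [ 3.14135595e+00 -2.10314963e-04 -2.98175994e+00]
tcp px [393.37654373 420.21742228]
head far bottom [392.6 335.8]
head far top [392.7 345. ]
headL [429.2 345. ]
headR [356.1 345. ]
flange far [392.9 408.8]
flange far low [392.9 404.7]
flL [440.6 365.8]
flR [345.4 365.7]
top near [393.8 448.8]
top far [393.7 490.9]
```

View pics/w2d.png

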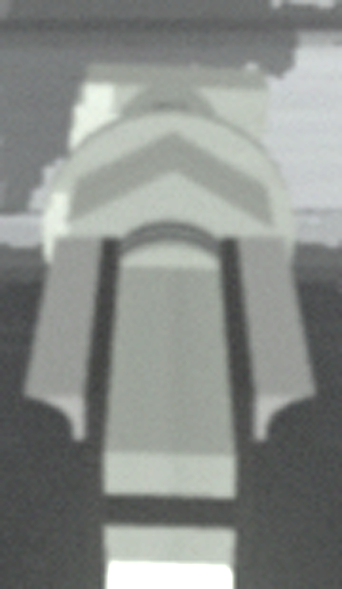

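```bash
cat >> h.py <<'E'
def steps(p0,p1,n,lim,f0,speed=.05,verbose=True):
    """straight line in n steps; stop when force change exceeds lim"""
    p0,p1=np.array(p0),np.array(p1)
    for i in range(1,n+1):
        r.move_l(p0+(p1-p0)*i/n,speed); f=sensors.current_force()-f0
        if np.linalg.norm(f)>lim: break
    e=sensors.current_eef_pos()
    print('step',i,'/',n,'F bed',np.r_[f[:2]@XV,f[:2]@YV,f[2]].round(1),'tcp bed',(tobed(e)*1e3).round(1),e[2].round(4))
    return i==n
E
python3 - <<'E'
from h import *
s=1/1.4286
p=sensors.current_eef_pos(); tb=tobed(p); zb=p[2]-.087
for nm,dx,z,o in[('head bot',-.0075,zb,303),('head top',-.0075,zb+.011,310.5),('flange',-.016,zb+.05,319),('top',-.0055,zb+.11,449.6),('top+',.0055,zb+.11,489)]:
    print(nm,(proj('w2',np.r_[B0+XV*(tb[0]+dx)+YV*tb[1],z])[1]/s).round(1),o)
X=-.0006;Y=.105
r.move_l(bed(X,Y,.135),.1,ori(189.4))
f0=sensors.current_force(); print(f0.round(2))
steps(bed(X,Y,.135),bed(X,Y,.0982),18,6,f0)
print(sensors.current_t())
E
```

```text
head bot 302.4 303
head top 310.1 310.5
flange 320.6 319
top 448.8 449.6
top+ 490.9 489
[-0.57  0.47 -1.34]
step 18 / 18 F bed [ 0.2 -0.2 -1.4] tcp bed [ -0.6 105. ] 0.098
14.0583
```

The head went into the slot without touching anything. Now I'll slide it toward the U.

Run:
```python
from h import *
X=-.0006
f0=sensors.current_force()
if steps(bed(X,.105,.0982),bed(X,.036,.0982),23,5,f0,.06):
    y=.036
    while y>.022:
        y-=.0003; r.move_l(bed(X,y,.0982),.02); f=(sensors.current_force()-f0)[:2]@YV
        if abs(f)>1: print(round(y*1e3,2),(sensors.current_force()-f0).round(1),f.round(1))
        if abs(f)>7: break
print(sensors.current_t(),(tobed(sensors.current_eef_pos())*1e3).round(2),(sensors.current_force()-f0).round(1))
shot('side','s3'); c=np.load('pics/s3.npz')['image'][:,:,::-1]
u,v=map(int,proj('s3',bed(0,.03,.07))); cv2.imwrite('pics/s3c.png',cv2.resize(c[v-60:v+60,u-80:u+80],(800,600),interpolation=cv2.INTER_CUBIC))
```

```text
step 23 / 23 F bed [0.4 0.3 0.2] tcp bed [-0.6 35.7] 0.0982
35.4 [ 0.9 -0.9  0.9] -1.0
29.4 [-0.5  1.7  0.6] 1.8
29.1 [-0.5  2.2  1.5] 2.3
28.8 [-0.3  4.8  1.1] 4.8
28.5 [-0.6  4.   1.8] 4.0
28.2 [-0.5  4.3  1. ] 4.3
27.9 [-1.1  5.9  1.9] 6.0
27.6 [-2.3  5.8  3.3] 6.1
27.3 [-0.8  6.3  2. ] 6.3
27.0 [-2.3  5.8  2.2] 6.1
26.7 [-1.7  7.3  2.3] 7.5
27.5583 [-0.6  29.24] [-1.7  7.3  2.3]
```

View pics/s3c.png

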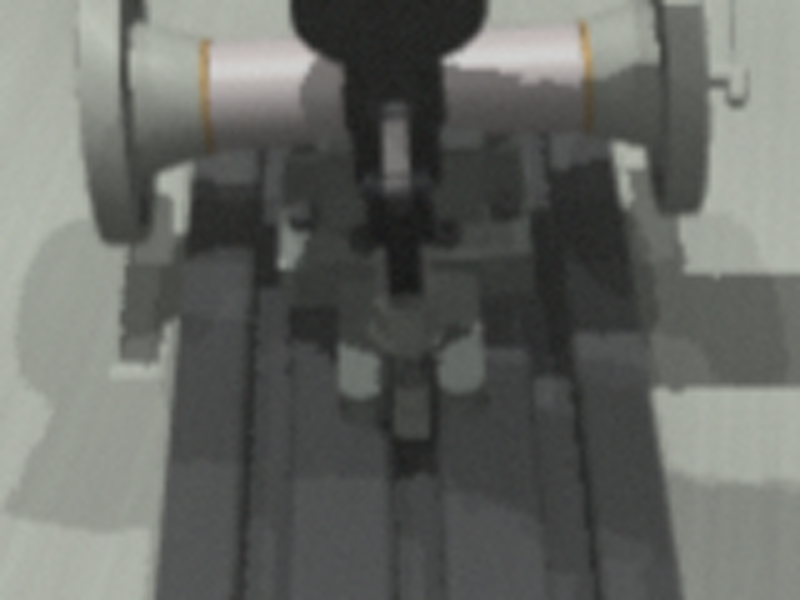

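The shank met the bottom of the U at bed y of about 29.3 mm, against an expected 29–31 mm. The crop shows it between the lug's arms with the flange above the lug. I'll press a little more firmly and then turn it in steps while watching the loads.

Run:
```python
from h import *
X=-.0006
def rep(t): 
    f=sensors.current_force(); e=sensors.current_eef_pos()
    print(t,'Fbed',np.r_[f[:2]@XV,f[:2]@YV,f[2]].round(1),'Mz',sensors.current_torque()[2].round(2),'tcp',(tobed(e)*1e3).round(2),e[2].round(4),'yaw',np.degrees(sensors.current_tcp_rot()[2]).round(1))
    return f,sensors.current_torque()[2]
rep('start')
y=.0265
while y>.0235:
    y-=.0005; r.move_l(bed(X,y,.0982),.02); f=sensors.current_force()
    if f[:2]@YV>10.5: break
rep('pressed %.4f'%y)
_,m0=rep('-')
for a in range(10,91,10):
    r.move_l(bed(X,y,.0982),.03,ori(189.4-a)); f,m=rep(a)
    if np.hypot(*f[:2])>16 or abs(m-m0)>1: break
print(sensors.current_t())
```

```text
start Fbed [-1.   7.4  0.5] Mz 0.03 tcp [-0.62 29.26] 0.0982 yaw -170.5
pressed 0.0250 Fbed [-1.2 10.7  0.6] Mz -0.02 tcp [-0.6  28.99] 0.0982 yaw -170.5
- Fbed [-1.2 10.7  0.6] Mz -0.02 tcp [-0.6  28.99] 0.0982 yaw -170.5
10 Fbed [ 0.1  9.8 -1. ] Mz 0.0 tcp [-0.18 29.12] 0.0982 yaw 179.5
20 Fbed [ 0.7 10.2 -1.3] Mz 0.01 tcp [-0.12 29.18] 0.0982 yaw 169.5
30 Fbed [ 0.4 10.3 -2. ] Mz 0.01 tcp [-2.000e-02  2.925e+01] 0.0982 yaw 159.5
40 Fbed [ 0.1 10.8 -1.6] Mz 0.01 tcp [ 0.06 29.26] 0.0982 yaw 149.5
50 Fbed [ 0.8  9.5 -1.9] Mz -0.0 tcp [ 0.17 29.27] 0.0982 yaw 139.5
60 Fbed [ 0.5  9.8 -2.1] Mz -0.01 tcp [ 0.22 29.26] 0.0982 yaw 129.5
70 Fbed [ 0.8  9.6 -1.4] Mz 0.06 tcp [ 0.29 29.27] 0.0982 yaw 119.5
80 Fbed [ 1.2 10.4 -1.6] Mz 0.01 tcp [ 0.33 29.22] 0.0983 yaw 109.5
90 Fbed [ 1.8  9.7 -0.9] Mz 0.01 tcp [ 0.18 29.18] 0.0982 yaw 99.5
31.2833
```

The 90° turn met no resistance. Next I'll relax the push, set the head on the floor, release, and look.

Run:
```python
from h import *
X=.0001; o=ori(99.3)
def rep(t): 
    f=sensors.current_force(); e=sensors.current_eef_pos()
    print(t,'Fbed',np.r_[f[:2]@XV,f[:2]@YV,f[2]].round(1),'tcp',(tobed(e)*1e3).round(2),e[2].round(4)); return f
y=.025
while y<.030:
    y+=.0005; r.move_l(bed(X,y,.0982),.02); f=sensors.current_force()
    if f[:2]@YV<4: break
z0=rep('relaxed %.4f'%y)[2]; z=.0982
while z>.0955:
    z-=.0003; r.move_l(bed(X,y,z),.02); f=sensors.current_force()
    if f[2]-z0>3: break
rep('down %.4f'%z)
hand.gripper_to(.2); rep('rel')
hand.gripper_to(.45)
e=sensors.current_eef_pos(); r.move_l([*e[:2],.25],.12); rep('up')
p=bed(0,.12,.27); r.move_pose(p,ori(99.3)); 
print(sensors.current_t()); shot('wrist','w4'); shot('side','s4')
c=np.load('pics/s4.npz')['image'][:,:,::-1]; u,v=map(int,proj('s4',bed(0,.03,.07)))
S=cv2.resize(c[v-60:v+60,u-60:u+60],(400,400),interpolation=cv2.INTER_CUBIC)
c=np.load('pics/w4.npz')['image'][:,:,::-1]; u,v=map(int,proj('w4',bed(0,.03,.12))); print(u,v)
u=min(max(u,80),480);v=min(max(v,80),340);W=cv2.resize(c[v-80:v+80,u-80:u+80],(400,400),interpolation=cv2.INTER_CUBIC)
cv2.imwrite('pics/f4.png',cv2.convertScaleAbs(np.hstack([S,W]),alpha=1.5))
```

```text
relaxed 0.0300 Fbed [ 0.5  5.1 -2.3] tcp [ 0.21 29.92] 0.0982
down 0.0979 Fbed [-0.2  5.7  1. ] tcp [ 0.22 29.89] 0.0981
rel Fbed [ 0.2 -0.9 -0.3] tcp [ 0.12 28.  ] 0.0982
up Fbed [ 0.6 -0.4 -0.6] tcp [-0.46 29.82] 0.2492
36.4833
273 303
```

View pics/f4.png

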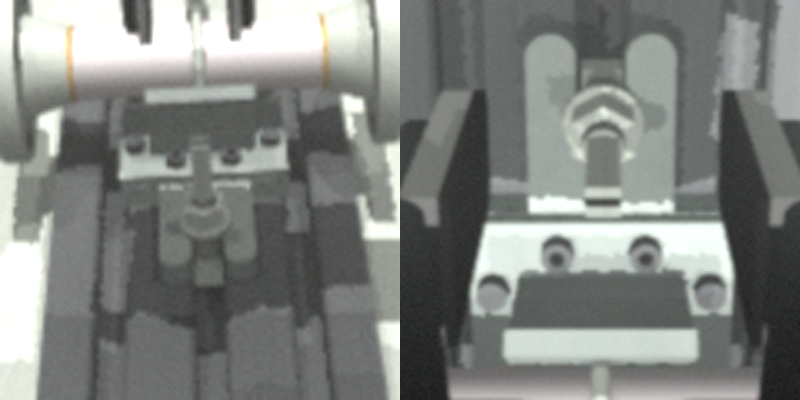

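The stud stands in the U. Its groove now runs across the slot (dark line at about (603,202)), so the head is turned. I'll check the tilt and seating by projecting the expected points and comparing.

Run:
```python
from h import *
W=lambda p:(np.array(proj('w4',p))-[193,223])*2.5+[400,0]
u0,v0=map(int,proj('s4',bed(0,.03,.07)))
S=lambda p:(np.array(proj('s4',p))-[u0-60,v0-60])*400/120
for Y in(.0295,):
  for n,x,y,z in[('top+y',0,.0055,.12),('top-y',0,-.0055,.12),('flange+y',0,.016,.060),('flL',.016,0,.06),('flR',-.016,0,.06),('head+y top',0,.0075,.021),('head+y bot',0,.0075,.010),('head15 top',0,.015,.021),('head15 bot',0,.015,.010),]:
    print(n,'W',W(bed(x,Y+y,z)).round(0),'S',S(bed(x,Y+y,z)).round(0))
print('Utip W',W(bed(-.02,.066,.054)),W(bed(.02,.066,.054)),'bot',W(bed(0,.022,.054)))
w=np.load('pics/w4.npz')['image'][:,:,::-1][223:320,233:313]; s=np.load('pics/s4.npz')['image'][:,:,::-1][v0-25:v0+40,u0-25:u0+30]
cv2.imwrite('pics/f5.png',cv2.convertScaleAbs(np.hstack([cv2.resize(w,(400,485),interpolation=3),cv2.resize(s,(400,485),interpolation=3)]),alpha=2))
print(u0,v0)
```

```text
top+y W [602. 187.] S [197. 143.]
top-y W [602. 216.] S [197. 132.]
flange+y W [603.  86.] S [202. 230.]
flL W [643. 123.] S [176. 215.]
flR W [562. 123.] S [227. 212.]
head+y top W [603.  68.] S [204. 268.]
head+y bot W [603.  59.] S [205. 280.]
head15 top W [603.  52.] S [205. 276.]
head15 bot W [603.  43.] S [205. 288.]
Utip W [551.98214451  31.14116563] [653.93505362  31.77730652] bot [602.24772107 133.61113385]
240 237
```

View pics/f5.png

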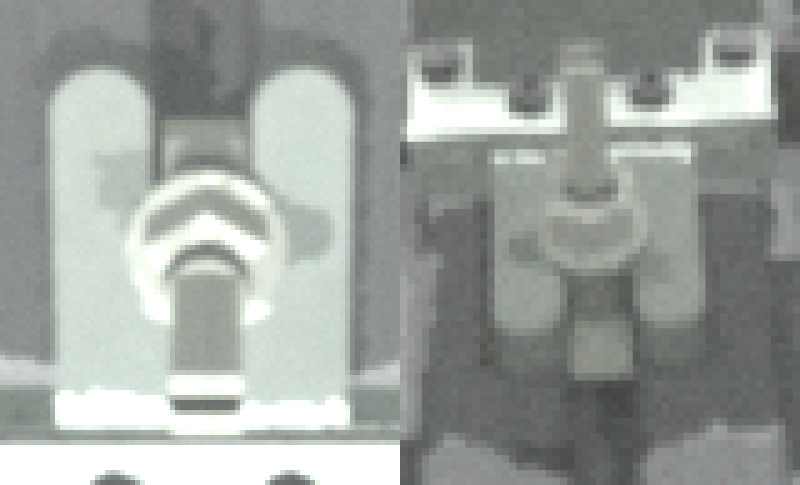

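Run:
```python
from h import *
print(sensors.current_t(),sensors.current_force().round(1)); workorder.finish_job()
```

```text
36.5833 [ 0.6  0.  -0.4]
the job is handed in; nothing more can be done
```

The taller stud is standing in the lug's U, turned and locked, and I handed the job in at 36.6 s of the 67 s allowed. `finish_job()` reports no verdict, so the checks below are my own.

- **Grip and insertion:** I gripped the stud on its flats and lowered its head into the middle slot beside the lug. The force change stayed under 6 N.
- **Slide into the U:** Contact came at about 29 mm along the bed from its centre, where the pictures had put it (29–31 mm). I then pressed to about 10.7 N; the saddle slips above 20 N.
- **Turn:** I turned it 90° clockwise with almost no resisting moment (0.06 N m or less). I then set the head on the slot floor, released it and moved clear.

**Last checks:**
- **Wrist picture after release:** The head, flange and tongue top lie within about 1 pixel of where an upright stud with its head across the slot should appear. The groove runs across the slot. The lug's tips are where I measured them before pressing.
- **Robot:** It is touching nothing.

**What did not fully agree:**
- **Side view:** The head's lower edge appears about 2 camera pixels lower than predicted. I put this down to camera calibration.
- **Bearing on the U:** The push only fell to about 5 N, not the 4 N or less I intended, before I released. The fingers then moved 2 mm toward the U's bottom as they opened. The flange hides the contact, so I could not see directly that the stud still bears on the U.

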